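# Close a socket housing's joint seam with a sprung stylus

## Task

Take the sprung stylus from its rest and, with its tip down in the seam of the white socket housing, draw it in one slow, steady stroke (about 3 cm a second) from the green dot to the red dot, without lifting it out of the seam and without leaning hard on the housing, so that all four brass catches are pressed flush one after the other. Then hang the stylus back in its rest, upright with its collar on both prongs, and let go. Leave the other things on the bench alone.

Things in the scene. Friction and masses are not known exactly. Their poses are not given: they have to be found in the camera images.
- housing: White plastic socket housing, fixed, 210 x 100 x 40 mm. Origin: centre of its underside; x along its length, z up. On top a joint seam 14 mm wide (grey floor, 40 mm above the bench) runs in an S from green to red dot, in three straights, between two ribs 5 mm thick and 8 mm high. Four round-backed brass catches stand up out of its floor. The seam is open above and at both ends.
- seam_start (a point): Centre of the green dot (13 mm across) on the seam floor, where the stroke begins; in the housing frame (-85, -20, 40) mm.
- seam_bend1 (a point): First bend of the seam, centre line on the floor; in the housing frame (-35, -20, 40) mm.
- seam_bend2 (a point): Second bend of the seam, centre line on the floor; in the housing frame (35, 20, 40) mm.
- seam_end (a point): Centre of the red dot (13 mm across) on the seam floor, where the stroke ends; in the housing frame (85, 20, 40) mm.
- stylus: Sprung hand stylus, about 170 g, upright in the rest. Origin: centre of the underside of its black collar (40 mm across, 8 mm thick); z up along it. Above: orange square handle 24 x 24 mm (sides along x and y), 8 to 58 mm above the origin. Below: steel barrel 18 mm across, 45 mm long, then the sprung tip. Work pushes the tip sideways: grip firmly (80 N).
- stylus_tip (a point): Lowest point of the stylus's 6 mm ball tip, 70 mm below the stylus origin when the spring is free.
- plunger (a joint): How far the sprung tip is pushed into the stylus, m: 0 free, 0.010 at its stop. The spring pushes with 3 N at 0 and 6 N at the stop; 3 to 6 mm is a good working pressure.
- rest: Fixed metal tool rest: foot 110 x 90 x 12 mm, post at its back (+x), at the top an open fork: two flat prongs, 18 mm wide with a 26 mm slot between, pointing to the rest's -x; prong tops 95 mm above the bench. Origin: on the bench under the seat; z up.
- rest_seat (a point): Seat of the rest, in the middle of the slot at the level of the prong tops, 95 mm above the bench: the stylus hangs here with its barrel in the slot and its collar lying on both prongs, the stylus origin at this point. The slot reaches 14 mm farther in and 30 mm out to the open end.
- catch1_spot (a point): Seam floor at the middle of catch 1, counted from the green dot: on the first straight, (-58, -20, 40) mm in the housing frame.
- catch1 (a joint): How far catch 1 is pressed down, m: 0 standing 4 mm above the seam floor, 0.004 flush with it. The catch is a brass round back 11 mm wide and about 17 mm long; it takes about 1.5 N to move and stays where it is left.
- catch2_spot (a point): Seam floor at the middle of catch 2, counted from the green dot: on the diagonal, (-17.4, -9.9, 40) mm in the housing frame.
- catch2 (a joint): How far catch 2 is pressed down, m: 0 standing 4 mm above the seam floor, 0.004 flush with it. The catch is a brass round back 11 mm wide and about 17 mm long; it takes about 1.5 N to move and stays where it is left.
- catch3_spot (a point): Seam floor at the middle of catch 3, counted from the green dot: on the diagonal, (17.4, 9.9, 40) mm in the housing frame.
- catch3 (a joint): How far catch 3 is pressed down, m: 0 standing 4 mm above the seam floor, 0.004 flush with it. The catch is a brass round back 11 mm wide and about 17 mm long; it takes about 1.5 N to move and stays where it is left.
- catch4_spot (a point): Seam floor at the middle of catch 4, counted from the green dot: on the last straight, (58, 20, 40) mm in the housing frame.
- catch4 (a joint): How far catch 4 is pressed down, m: 0 standing 4 mm above the seam floor, 0.004 flush with it. The catch is a brass round back 11 mm wide and about 17 mm long; it takes about 1.5 N to move and stays where it is left.
- bin: Bystander: loose red open bin 90 x 90 x 45 mm; origin under its centre.
- insert: Bystander: loose socket insert, white plate 70 x 70 mm with a black block on it, 22 mm high; origin under its centre.
- jar: Bystander: loose jar with a yellow lid, 56 mm across, 70 mm high; origin under its centre.
Not all that is in view belongs to the job. What is shaped like the stylus but purple or turquoise is not meant.

How it is judged:
By the outcome, as a careful person would: the job done as asked, in the order asked, and still so for the second after the job is handed in, with the robot touching nothing.
It also fails if it takes over 59 s, if anything falls off the work surface, if the arm or the gripper's body presses on something with over 40 N, if the wrist force passes 120 N, or if a joint passes its speed limit or range.

## Robot

A 7-joint arm with a two-finger parallel gripper is mounted at the origin on the work surface. World frame = base frame: x ahead of the robot, y to its left, z up, the work surface at z = 0. Lengths are in m, angles in rad, forces in N, time in s.
With the tool pointing down it reaches from about 0.425 to 0.925 m from the base axis. Payload 6.8 kg.
Tool frame: the origin (TCP) lies at the very end of the fingers, on their centre line; the grasp point (between the pads) lies 19 mm behind it; z points along the fingers, y is the line along which they close (so a half turn about z gives the same grasp; the last joint's range is limited). The gripper opens to 85 mm and grips with 20 to 120 N. Pads are 22 mm wide; open, the fingers measure 114 mm over their backs; the gripper's body (76 mm by 85 mm) begins 54 mm behind the grasp point. The pads swing forward as they close: fully open they stand 13 mm farther back than shut.
Start: joints at [-1.287, 0.477, 0.022, 1.555, -0.011, 1.109, -0.083], TCP at [0.258, 0.624, 0.211] pointing down, gripper open.
Joint ranges: [-2.96, 2.96], [-0.34, 2.1], [-1.41, 1.46], [0.24, 2.44], [-1.37, 4.51], [0.17, 1.92], [-2.96, 2.96]. Speed limits (rad/s): [2.39, 2.39, 3.14, 3.14, 3.14, 3.14, 3.14].

## Interface

Orientations are given as a rotation vector (axis times angle).
In Python, from bench import r gives the robot as it stands. The module is installed in compiled form; this text tells all that it offers.
- The arm moves only by the tool servo_tool, never from a script. Its argument "commands" is a list of rows, each a list of 7 numbers: the turn, a rotation vector about the world's x, y, z in degrees, then the shift along the world's x, y, z in mm, then the closure, from 0 (fully open) to 1 (shut). A call has 1 to 5 rows; each row is the pose to reach, as a shift and turn from the pose commanded when the call began; what a row does not reach only later rows make up. A row lasts 1/12 s, in which the tool goes at most 41.7 mm and 7.16 degrees, less where a joint would pass 70% of its speed; a pose out of reach is approached as far as the arm can. A call with a gripper value outside its range is refused whole. The fingers move at their own pace and stop on an object; "force" is the grip in N (left out, the last holds). Time passes only in rows, so rows that repeat a pose let the fingers close. It gives the time, the measured TCP pose, the force, the opening and the grip force at its end, in the units of the state.
- r.get_obs(): the state, without advancing time (a new reading comes with each control period).
- r.grab_frame(name): name is "scene" or "side" or "wrist"; returns (picture, depth): 480x640x3 uint8, blue, green, red; 480x640 float32, m along the optical axis (not along the pixel's ray), 0 where there is no reading.
- r.camera_info(name): a dict with "vertical_fov" (degrees; the focal length in pixels is half the picture's height over the tangent of half this angle, whatever the lens; pixels are square), "cx", "cy" (the principal point, pixels), "cam_to_world" (4x4, takes a point from camera to world coordinates); the wrist camera has in their place "T_tool_cam" (4x4, takes a point from camera to tool coordinates, whose origin is the TCP and whose axes are the flange's). Camera axes: x right, y up, looking along -z (the intrinsics and any distortion apply to the point x, -y, -z); pixel columns grow to the right and rows downward; lengths in m; the calibration is good to about 2 mm. A picture is of the moment at which its call begins: read the wrist's pose just before it. camera_info takes no time and is no camera call.
- r.hand_in(): hands the job in; it is judged then, once.
The state is a dict: "clock": time; "joints": joint angles; "qvel": joint speeds; "tau": joint torques, N m; "tcp_pos": TCP position; "orientation": TCP orientation; "contact_force": force on the tool from outside, world axes, zero at the start; "moment": the same for the moment, N m; "grip_width": finger opening in m; "gripper_force": force on a finger pad.
Only numpy, scipy, OpenCV 4.12 (cv2) and the standard library are available. Lean on these libraries where they do the work, as an engineer would, in place of code of your own. Each camera call takes 0.05 s, during which the arm holds its last target. There are 200 camera calls.

## Working session

There is one attempt and no reset: what is moved stays moved. The work goes in short steps, Python scripts to look and compute and a tool call to move; the robot and the scene stay as the last step left them, time stands still between calls to the robot, and variables do not carry over. Pictures are saved under pics/ and viewed, at most 10 in all, crops included, and the job is handed in when it is done.

Besides the shell and the picture viewer there is one more tool, called after "Request:" as name(argument=value, ...), one argument or row to a line, values as JSON. servo_tool: Moves the arm, as the interface text tells. Its arguments: {"type":"object","properties":{"commands":{"type":"array"},"force":{"type":"number"}},"required":["commands"]}

```bash
mkdir -p pics
cat > h.py <<'E'
import numpy as np, cv2
from bench import r
def info(n): return r.camera_info(n)
def snap(n):
    im,d=r.grab_frame(n); np.savez(f'{n}.npz',im=im,d=d); return im,d
E
python3 - <<'E'
from h import *
a,_=snap('scene'); b,_=snap('side')
cv2.imwrite('pics/scene.png',a); cv2.imwrite('pics/side.png',b)
for n in('scene','side','wrist'): print(n,info(n))
print(r.get_obs())
E
```

```text
scene {'vertical_fov': 45.76580377853561, 'cx': 318.84674454208556, 'cy': 243.44297980911895, 'cam_to_world': array([[-0.13127919, -0.66532116,  0.73492417,  1.37140015],
       [ 0.99128853, -0.08015726,  0.10450771,  0.08348029],
       [-0.01062168,  0.74224159,  0.67004821,  0.77695633],
       [ 0.        ,  0.        ,  0.        ,  1.        ]])}
side {'vertical_fov': 57.60344852811852, 'cx': 324.0570822880486, 'cy': 240.4011357854888, 'cam_to_world': array([[-0.6746161 ,  0.46053392, -0.57688961,  0.21490743],
       [-0.73816535, -0.42325679,  0.52532429,  0.31222839],
       [-0.00224279,  0.78023214,  0.62548603,  0.51273923],
       [ 0.        ,  0.        ,  0.        ,  1.        ]])}
wrist {'vertical_fov': 59.785451864646944, 'cx': 318.9266065445375, 'cy': 239.02167471623233, 'T_tool_cam': array([[ 1.05734741e-04,  9.52633959e-01,  3.04119267e-01,
         7.82191036e-02],
       [ 9.99999688e-01, -3.38815601e-04,  7.13642849e-04,
         1.26734592e-03],
       [ 7.82880765e-04,  3.04119096e-01, -9.52633698e-01,
        -1.63979428e-01],
       [ 0.00000000e+00,  0.00000000e+00,  0.00000000e+00,
         1.00000000e+00]])}
{'clock': 0.1, 'joints': array([-1.28710401,  0.47771472,  0.0223197 ,  1.55635453, -0.01150176,
        1.1093069 , -0.08312241]), 'qvel': array([-0.00054776, -0.00151723,  0.00035789, -0.00309134,  0.00035919,
       -0.0014038 , -0.00226249]), 'tau': array([ 3.84276427e-03, -5.97763896e+01,  1.61329251e+00, -2.81955814e+01,
        1.28073490e-02,  5.06166150e-03,  2.04601008e-05]), 'tcp_pos': array([0.25752605, 0.62332383, 0.21012352]), 'orientation': array([-6.11428668e-01, -3.08129843e+00,  2.57861747e-03]), 'contact_force': array([ 0.29867689, -0.15565286, -0.97039205]), 'moment': array([ 0.03014032,  0.00394088, -0.01601337]), 'gripper_force': 0.0, 'grip_width': 0.08549644054357211}
```

View pics/scene.png

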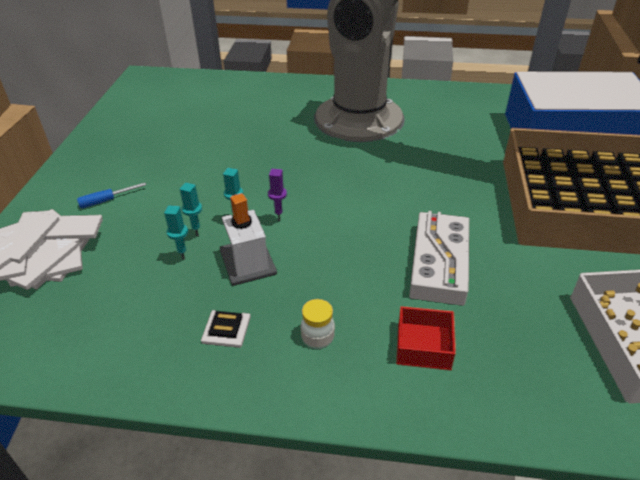

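View pics/side.png

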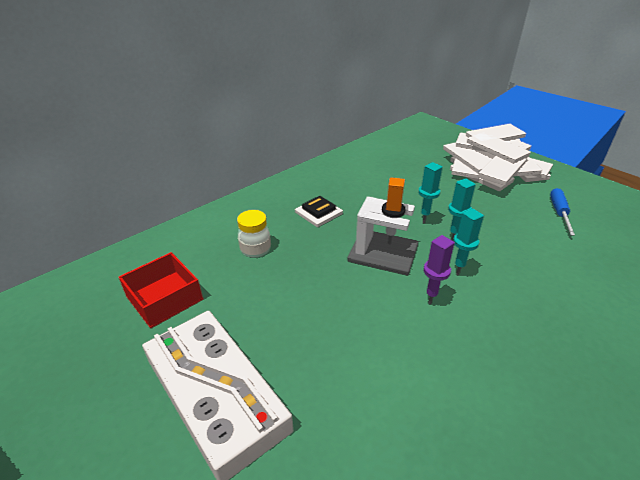

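```bash
cat >> h.py <<'E'
def load(n):
    z=np.load(f'{n}.npz'); return z['im'],z['d']
def foc(i): return 240/np.tan(np.radians(i['vertical_fov']/2))
def ray(n,u,v,T=None):
    i=info(n); f=foc(i); T=i['cam_to_world'] if T is None else T
    d=np.array([(u-i['cx'])/f,-(v-i['cy'])/f,-1]); return T[:3,3],T[:3,:3]@d
def tri(obs):
    A=np.zeros((3,3));b=np.zeros(3)
    for o,d in obs:
        d=d/np.linalg.norm(d);P=np.eye(3)-np.outer(d,d);A+=P;b+=P@o
    p=np.linalg.solve(A,b); return p,[float(np.linalg.norm((np.eye(3)-np.outer(d,d)/(d@d))@(p-o))) for o,d in obs]
def onz(n,u,v,z,T=None):
    o,d=ray(n,u,v,T); return o+d*(z-o[2])/d[2]
def dep(n,u,v,D,T=None):
    o,d=ray(n,u,v,T); return o+d*D[int(round(v)),int(round(u))]
E
python3 - <<'E'
from h import *
a,_=load('scene'); b,_=load('side')
c=lambda im,x,y,w,h,s: cv2.resize(im[y:y+h,x:x+w],None,fx=s,fy=s,interpolation=cv2.INTER_CUBIC)
cv2.imwrite('pics/A.png',np.hstack([c(a,205,185,100,100,4),c(b,340,170,100,100,4)]))
s=c(a,400,205,80,100,5); t=c(b,140,300,160,180,2.5)
cv2.imwrite('pics/B.png',np.hstack([s,cv2.copyMakeBorder(t,0,50,0,0,0)]))
E
```

```text
(no output)
```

View pics/A.png

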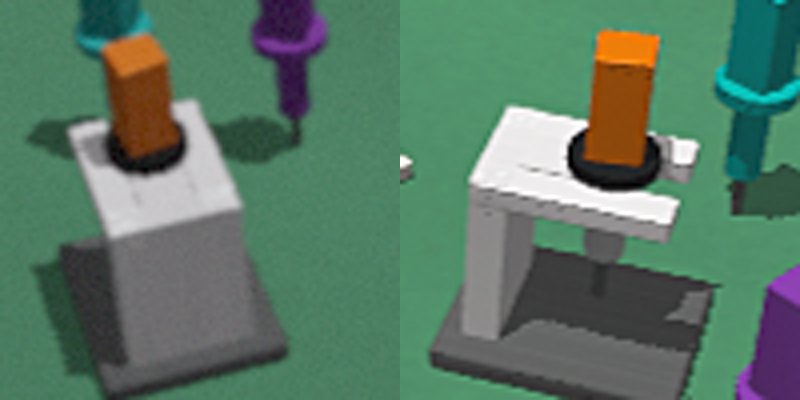

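View pics/B.png

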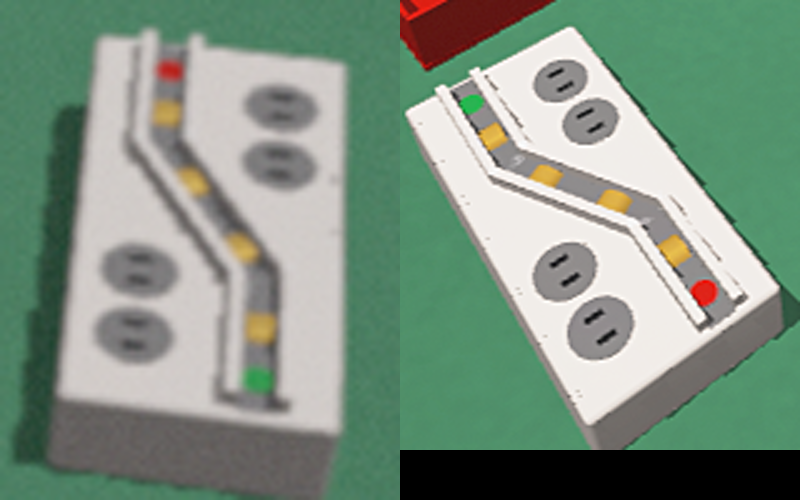

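```bash
cat > m.py <<'E'
from h import *
def seg(n,lo,hi,box):
    im,d=load(n); h=cv2.cvtColor(im,cv2.COLOR_BGR2HSV); m=cv2.inRange(h,np.array(lo),np.array(hi)); k=np.zeros_like(m); x,y,w,hh=box; k[y:y+hh,x:x+w]=1; v,u=np.nonzero((m>0)&(k>0)); return u,v,d
B={'scene':(400,205,80,100),'side':(140,300,160,180)}
for nm,ranges in {'green':((60,150,50),(85,255,255)),'red':((0,150,100),(5,255,255))}.items():
    ob=[]
    for n in B:
        bx=B[n]
        if n=='scene': bx=(440,205,30,20) if nm=='red' else (440,272,25,18)
        else: bx=(160,332,17,18) if nm=='green' else (240,400,50,40)
        u,v,d=seg(n,*ranges,bx); 
        print(nm,n,len(u),u.mean(),v.mean(),'depth',dep(n,u.mean(),v.mean(),d),'z40',onz(n,u.mean(),v.mean(),.04)); ob.append(ray(n,u.mean(),v.mean()))
    print(nm,'TRI',tri(ob))
def full(p,x,y,s): return [(q+.5)/s-.5+o for q,o in zip(p,(x,y))]
sc=[(103,50),(155,36),(170,60),(117,73)]; sd=[(197,32),(258,36),(257,66),(195,65)]
a=np.mean([full(p,205,185,4) for p in sc],0); b=np.mean([full(p,340,170,4) for p in sd],0)
print('top TRI',tri([ray('scene',*a),ray('side',*b)]))
for p in sc: print(onz('scene',*full(p,205,185,4),.153))
for p in sd: print(onz('side',*full(p,340,170,4),.153))
for n,bx in (('scene',(228,190,22,30)),('side',(385,175,22,40))):
    u,v,d=seg(n,(5,150,80),(18,255,255),bx); P=np.array([dep(n,x,y,d) for x,y in zip(u,v)]); 
    z=P[:,2]; t=P[z>np.percentile(z,97)-.004]; print(n,'ztop',np.percentile(z,97),t.mean(0),t.min(0),t.max(0))
# rest: prong top points (white)
for n,bx in (('scene',(220,208,50,35)),('side',(355,190,65,50))):
    im,d=load(n); x,y,w,h=bx; P=np.array([dep(n,i,j,d) for i in range(x,x+w) for j in range(y,y+h) if im[j,i].min()>120])
    t=P[abs(P[:,2]-.095)<.006]; rc=cv2.minAreaRect((t[:,:2]*1000).astype(np.float32)); print(n,'rest',np.median(t[:,2]),rc,cv2.boxPoints(rc).tolist())
E
python3 m.py
```

```text
green scene 12 451.3333333333333 280.5 depth [0.63267874 0.21817914 0.03952301] z40 [0.63315656 0.21809201 0.04      ]
green side 51 167.90196078431373 340.98039215686276 depth [0.63261409 0.21617856 0.04086083] z40 [0.63337609 0.21600334 0.04      ]
green TRI (array([0.63326489, 0.21705536, 0.04033036]), [0.0010008768176345674, 0.0010008768176344887])m.py:12: RuntimeWarning: Mean of empty slice.
  print(nm,n,len(u),u.mean(),v.mean(),'depth',dep(n,u.mean(),v.mean(),d),'z40',onz(n,u.mean(),v.mean(),.04)); ob.append(ray(n,u.mean(),v.mean()))
  ret = ret.dtype.type(ret / rcount)
Traceback (most recent call last):
  File "m.py", line 12, in <module>
    print(nm,n,len(u),u.mean(),v.mean(),'depth',dep(n,u.mean(),v.mean(),d),'z40',onz(n,u.mean(),v.mean(),.04)); ob.append(ray(n,u.mean(),v.mean()))
                                                ~~~^^^^^^^^^^^^^^^^^^^^^^^
  File "h.py", line 20, in dep
    o,d=ray(n,u,v,T); return o+d*D[int(round(v)),int(round(u))]
                                       ~~~~~^^^
ValueError: cannot convert float NaN to integer
```

Red dot sits at hue ~178 in the scene view; widen by using its channel dominance.

```bash
python3 - <<'E'
s=open('m.py').read()
s=s.replace("m=cv2.inRange(h,np.array(lo),np.array(hi))","h[...,0]=(h[...,0].astype(int)+10)%180; m=cv2.inRange(h,np.array(lo)+[10,0,0],np.array(hi)+[10,0,0])").replace("((0,150,100),(5,255,255))","((-8,130,90),(6,255,255))").replace("((60,150,50)","((65,120,50)")
open('m.py','w').write(s)
E
python3 m.py
```

```text
green scene 17 451.11764705882354 280.5882352941176 depth [0.63236518 0.21789273 0.03893986] z40 [0.63342679 0.21769965 0.04      ]
green side 59 167.5593220338983 340.5593220338983 depth [0.63318527 0.21627894 0.04130332] z40 [0.63434163 0.21601368 0.04      ]
green TRI (array([0.6339056 , 0.21686662, 0.0406409 ]), [0.0007342504803228971, 0.0007342504803228907])m.py:12: RuntimeWarning: Mean of empty slice.
  print(nm,n,len(u),u.mean(),v.mean(),'depth',dep(n,u.mean(),v.mean(),d),'z40',onz(n,u.mean(),v.mean(),.04)); ob.append(ray(n,u.mean(),v.mean()))
  ret = ret.dtype.type(ret / rcount)
Traceback (most recent call last):
  File "m.py", line 12, in <module>
    print(nm,n,len(u),u.mean(),v.mean(),'depth',dep(n,u.mean(),v.mean(),d),'z40',onz(n,u.mean(),v.mean(),.04)); ob.append(ray(n,u.mean(),v.mean()))
                                                ~~~^^^^^^^^^^^^^^^^^^^^^^^
  File "h.py", line 20, in dep
    o,d=ray(n,u,v,T); return o+d*D[int(round(v)),int(round(u))]
                                       ~~~~~^^^
ValueError: cannot convert float NaN to integer
```

```bash
sed -i 's/(440,205,30,20) if/(426,210,16,18) if/' m.py; python3 m.py
```

```text
green scene 17 451.11764705882354 280.5882352941176 depth [0.63236518 0.21789273 0.03893986] z40 [0.63342679 0.21769965 0.04      ]
green side 59 167.5593220338983 340.5593220338983 depth [0.63318527 0.21627894 0.04130332] z40 [0.63434163 0.21601368 0.04      ]
green TRI (array([0.6339056 , 0.21686662, 0.0406409 ]), [0.0007342504803228971, 0.0007342504803228907])
red scene 13 433.61538461538464 218.6153846153846 depth [0.4612154 0.1894904 0.040278 ] z40 [0.46087192 0.18953041 0.04      ]
red side 88 261.25 416.4886363636364 depth [0.46020718 0.1874215  0.04046364] z40 [0.46044799 0.18729898 0.04      ]
red TRI (array([0.46056261, 0.18845301, 0.04010925]), [0.0011238069379755976, 0.0011238069379755715])
top TRI (array([ 0.58015852, -0.17489597,  0.15072623]), [0.0009781824860253668, 0.0009781824860253241])
[ 0.58245144 -0.18877817  0.153     ]
[ 0.56946186 -0.16781273  0.153     ]
[ 0.58610412 -0.1570322   0.153     ]
[ 0.59815665 -0.17842239  0.153     ]
[ 0.59519102 -0.17511316  0.153     ]
[ 0.57663125 -0.1906691   0.153     ]
[ 0.56234468 -0.17268995  0.153     ]
[ 0.57917978 -0.1
[... 199 characters left out ...]
586179 -0.17038724  0.15499423] [ 0.21490743 -0.19155089  0.14934019] [0.59510892 0.31222839 0.51273923]
scene rest 0.09340785167870691 ((591.6466674804688, -169.79257202148438), (85.72203826904297, 62.336708068847656), 27.460411071777344) [[539.241943359375, -161.9007110595703], [567.9876708984375, -217.2139129638672], [644.0513916015625, -177.68443298339844], [615.3056640625, -122.37123107910156]]
side rest 0.09446586152926417 ((589.7067260742188, -170.547119140625), (83.65764617919922, 64.29481506347656), 27.203927993774414) [[537.808349609375, -161.07810974121094], [567.2012939453125, -218.26097106933594], [641.6051025390625, -180.01612854003906], [612.212158203125, -122.83326721191406]]
```

Request:
servo_tool(
  commands=[
    [0,0,-6,24,-30,12,0],
    [0,0,-12,48,-60,24,0],
    [0,0,-18,72,-90,36,0],
    [0,0,-24,96,-120,48,0],
    [0,0,-30,120,-150,60,0],
  ],
)

```text
clock: 0.52
tcp_pos: [0.3785, 0.472, 0.2712]
orientation: [-1.395, -2.815, 0.001]
contact_force: [0.9, 1.1, 0.1]
grip_width: 0.0854
gripper_force: 0.0
```

Request:
servo_tool(
  commands=[
    [0,0,-2,24,-30,0,0],
    [0,0,-4,48,-60,0,0],
    [0,0,-6,72,-90,0,0],
    [0,0,-8,96,-120,0,0],
    [0,0,-10,120,-150,0,0],
  ],
)

```text
clock: 0.93
tcp_pos: [0.4984, 0.3221, 0.2708]
orientation: [-1.63, -2.685, 0.0]
contact_force: [0.3, 0.7, -0.9]
grip_width: 0.0853
gripper_force: 0.0
```

Run:
```python
from h import *
o=r.get_obs(); print(o['joints'],o['tcp_pos'],o['orientation'],o['clock'])
# neighbours: foot pixels
print('purple foot',onz('scene',279,219.5,0),'turq',onz('scene',181,255,0),onz('scene',196,232,0),onz('scene',237,222,0))
```

```text
[-0.91234622  0.29590041  0.29519921  1.70203417 -0.09291437  1.15776032
 -0.1125483 ] [0.49835892 0.32210306 0.27083521] [-1.63049199e+00 -2.68501401e+00  4.92973526e-04] 0.9333
purple foot [ 0.45357016 -0.13247564  0.        ] turq [ 0.58645432 -0.30716651  0.        ] [ 0.51454295 -0.29770107  0.        ] [ 0.47243182 -0.22002508  0.        ]
```

Request:
servo_tool(
  commands=[
    [0,0,0,14,-38,-20,0],
    [0,0,0,27,-77,-40,0],
    [0,0,0,27,-77,-40,0],
    [0,0,0,27,-77,-40,0],
  ],
)

```text
clock: 1.27
tcp_pos: [0.5249, 0.2423, 0.2294]
orientation: [-1.637, -2.681, 0.006]
contact_force: [-0.6, -0.0, -0.2]
grip_width: 0.0853
gripper_force: 0.0
```

```bash
cat >> h.py <<'E'
from scipy.spatial.transform import Rotation as Ro
def wsnap(tag):
    o=r.get_obs(); T=np.eye(4); T[:3,:3]=Ro.from_rotvec(o['orientation']).as_matrix(); T[:3,3]=o['tcp_pos']
    im,d=r.grab_frame('wrist'); T=T@info('wrist')['T_tool_cam']; np.savez(f'{tag}.npz',im=im,d=d,T=T); cv2.imwrite(f'pics/{tag}.png',im); return im,d,T
E
python3 -c "
from h import *
wsnap('w1')"
```

Request:
servo_tool(
  commands=[
    [0,0,0,14,-40,0,0],
    [0,0,0,27,-80,0,0],
    [0,0,0,40,-110,0,0],
    [0,0,0,40,-110,0,0],
    [0,0,0,40,-110,0,0],
  ],
)

```text
clock: 1.73
tcp_pos: [0.5655, 0.137, 0.2318]
orientation: [1.63, 2.685, 0.002]
contact_force: [-0.8, 0.5, 0.8]
grip_width: 0.0857
gripper_force: 0.0
```

```bash
python3 -c "
from h import *
wsnap('w2')"
```

```text
(no output)
```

View pics/w1.png

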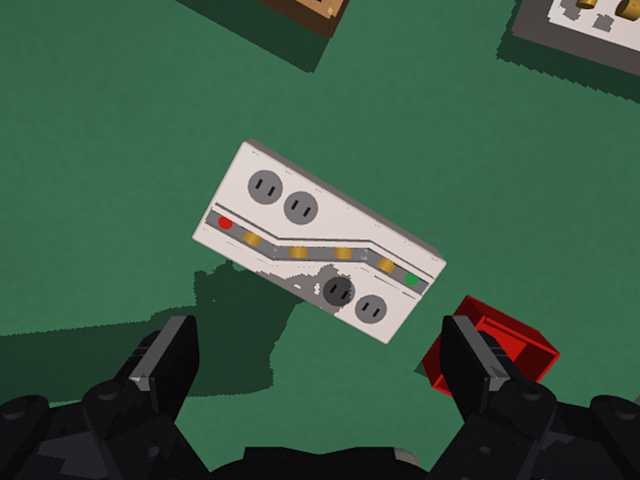

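View pics/w2.png

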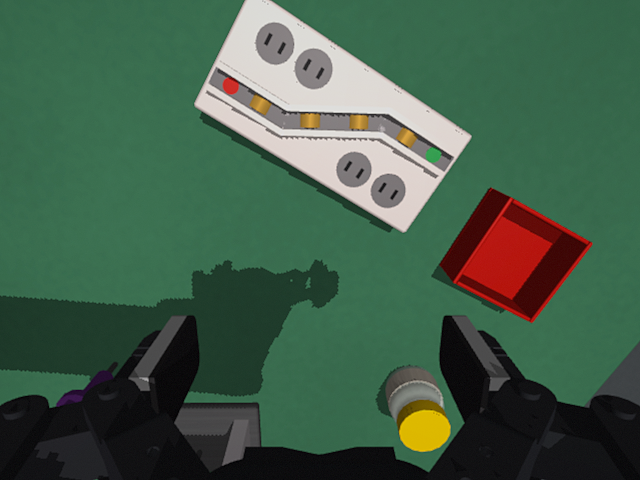

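```bash
cat > c.py <<'E'
from h import *
def cen(t,nm,u0,v0):
    z=np.load(t+'.npz'); im=z['im'].astype(int); b,g,rr=im[...,0],im[...,1],im[...,2]
    m=(rr>120)&(rr>2.5*g) if nm=='red' else (g>110)&(g>2*rr)
    k=np.zeros_like(m); k[v0-12:v0+13,u0-12:u0+13]=1; v,u=np.nonzero(m&k); u,v=u.mean(),v.mean()
    return ray('wrist',u,v,z['T']),(u,v),dep('wrist',u,v,z['d'],z['T']),onz('wrist',u,v,.04,z['T'])
for nm,pts in {'red':[('w1',226,222),('w2',231,86)],'green':[('w1',411,280),('w2',433,155)]}.items():
    c=[cen(t,nm,u,v) for t,u,v in pts]
    for x in c: print(nm,x[1],x[2],x[3])
    print('TRI',tri([x[0] for x in c]))
E
python3 c.py
```

```text
red (np.float64(224.56617647058823), np.float64(222.58823529411765)) [0.45993399 0.18739085 0.0406254 ] [0.45988086 0.18716754 0.04      ]
red (np.float64(230.11675126903555), np.float64(85.71065989847716)) [0.46009138 0.18814307 0.04157583] [0.45978253 0.18805819 0.04      ]
TRI (array([0.46020646, 0.18816587, 0.04267611]), [0.00010484150089683828, 0.00010484150089689699])
green (np.float64(411.09016393442624), np.float64(278.95081967213116)) [0.63214665 0.21677781 0.04236113] [0.6331039  0.21612829 0.04      ]
green (np.float64(432.8333333333333), np.float64(154.625)) [0.63266601 0.21671116 0.04083569] [0.63290889 0.21673351 0.04      ]
TRI (array([0.63232004, 0.21667522, 0.04197282]), [1.581315730373467e-05, 1.5813157303978345e-05])
```

Request:
servo_tool(
  commands=[
    [0,0,0,0,-40,0,0],
    [0,0,0,0,-80,0,0],
    [0,0,0,0,-120,0,0],
    [0,0,0,0,-160,0,0],
    [0,0,0,5,-200,0,0],
  ],
)

```text
clock: 2.2
tcp_pos: [0.5696, -0.061, 0.2314]
orientation: [-1.621, -2.69, -0.003]
contact_force: [0.6, 0.1, -0.0]
grip_width: 0.0854
gripper_force: 0.0
```

Request:
servo_tool(
  commands=[
    [0,0,0,5,-40,10,0],
    [0,0,0,10,-72,20,0],
    [0,0,0,10,-72,20,0],
    [0,0,0,10,-72,20,0],
    [0,0,0,10,-72,20,0],
  ],
)

```text
clock: 2.62
tcp_pos: [0.5805, -0.1317, 0.2507]
orientation: [-1.623, -2.689, -0.002]
contact_force: [0.0, 0.2, 0.4]
grip_width: 0.0857
gripper_force: 0.0
```

```bash
python3 -c "
from h import *
wsnap('w3'); print(r.get_obs()['tcp_pos'])"
```

```text
[ 0.58027553 -0.13131486  0.25052649]
```

Request:
servo_tool(
  commands=[
    [0,0,0,10,-20,0,0],
    [0,0,0,30,-60,0,0],
    [0,0,0,30,-60,0,0],
    [0,0,0,30,-60,0,0],
  ],
)

```text
clock: 3.0
tcp_pos: [0.6103, -0.1952, 0.2503]
orientation: [-1.629, -2.686, 0.002]
contact_force: [-0.9, 0.3, -0.8]
grip_width: 0.0852
gripper_force: 0.0
```

```bash
python3 -c "
from h import *
wsnap('w4'); print(r.get_obs()['tcp_pos'])
a=cv2.imread('pics/w3.png');b=cv2.imread('pics/w4.png')
cv2.imwrite('pics/C.png',np.hstack([a[80:480,120:520],b[80:480,120:520]]))"
```

```text
[ 0.60999969 -0.19341684  0.25020527]
```

View pics/C.png

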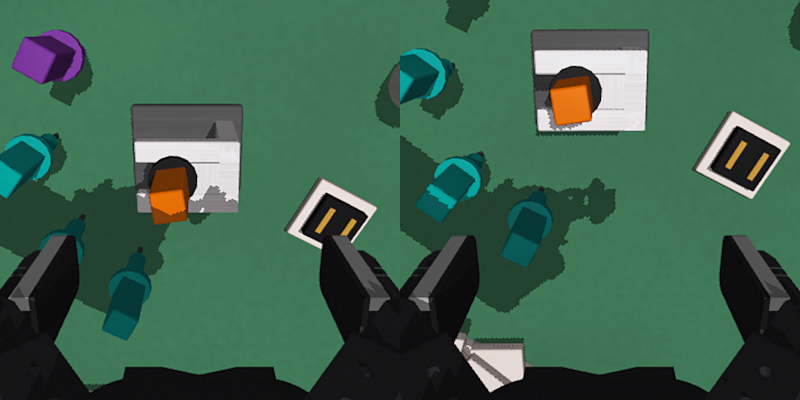

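Run:
```python
from h import *
for t in ('w3','w4'):
    z=np.load(t+'.npz'); im,d,T=z['im'].astype(int),z['d'],z['T']
    m=(im[...,2]>90)&(im[...,2]>1.6*im[...,1])&(im[...,0]<.35*im[...,2]); m[:, :240]=0; m[:80]=0;m[330:]=0;m[:,330:]=0
    v,u=np.nonzero(m); P=np.array([dep('wrist',a,b,d,T) for a,b in zip(u,v)])
    k=abs(P[:,2]-.1525)<.004; Q=P[k]; rc=cv2.minAreaRect((Q[:,:2]*1000).astype(np.float32)); print(t,k.sum(),'z',np.median(Q[:,2]),rc)
    c=np.mean([u[k],v[k]],1); print(c, onz('wrist',*c,.153,T))
    if t=='w3': o1=ray('wrist',*c,T)
    else: print('tri',tri([o1,ray('wrist',*c,T)]))
    # rest
    g=(im.min(2)>120); v,u=np.nonzero(g); s=(u>240)&(u<380)&(v>90)&(v<330); P=np.array([dep('wrist',a,b,d,T) for a,b in zip(u[s],v[s])]); Q=P[abs(P[:,2]-.095)<.004]; rc=cv2.minAreaRect((Q[:,:2]*1000).astype(np.float32)); print('rest',np.median(Q[:,2]),rc,cv2.boxPoints(rc).round(1).tolist())
    # prong end edge & collar circle
    k=(im.max(2)<60); v,u=np.nonzero(k); s=(u>240)&(u<340)&(v>90)&(v<300); P=np.array([dep('wrist',a,b,d,T) for a,b in zip(u[s],v[s])]); Q=P[abs(P[:,2]-.103)<.003]; print('collar',len(Q),np.median(Q[:,2]) if len(Q) else 0, cv2.minEnclosingCircle((Q[:,:2]*1000).astype(np.float32)) if len(Q) else 0)
```

```text
w3 1136 z 0.15406313884354686 ((580.185546875, -175.40817260742188), (23.390026092529297, 23.805002212524414), 35.379573822021484)
[287.77728873 285.36355634] [ 0.57986942 -0.17469826  0.153     ]Traceback (most recent call last):
  File "<stdin>", line 11, in <module>
  File "h.py", line 20, in dep
    o,d=ray(n,u,v,T); return o+d*D[int(round(v)),int(round(u))]
        ~~~^^^^^^^^^
  File "h.py", line 10, in ray
    i=info(n); f=foc(i); T=i['cam_to_world'] if T is None else T
  File "h.py", line 3, in info
    def info(n): return r.camera_info(n)
                        ~~~~~~~~~~~~~^^^
ValueError: time passes only in moves, steps and waits
```

```bash
sed -i 's/^def info.*/import functools\n@functools.cache\ndef info(n): return r.camera_info(n)/' h.py
cat > g.py <<'E'
from h import *
for t in ('w3','w4'):
    z=np.load(t+'.npz'); im,d,T=z['im'].astype(int),z['d'],z['T']
    m=(im[...,2]>90)&(im[...,2]>1.6*im[...,1])&(im[...,0]<.35*im[...,2]); m[:, :240]=0; m[:80]=0;m[330:]=0;m[:,330:]=0
    v,u=np.nonzero(m); P=np.array([dep('wrist',a,b,d,T) for a,b in zip(u,v)])
    k=abs(P[:,2]-.1535)<.003; Q=P[k]; rc=cv2.minAreaRect((Q[:,:2]*1000).astype(np.float32)); print(t,k.sum(),'z',np.median(Q[:,2]),rc)
    c=np.mean([u[k],v[k]],1); print(c, onz('wrist',*c,.153,T))
    if t=='w3': o1=ray('wrist',*c,T)
    else: print('tri',tri([o1,ray('wrist',*c,T)]))
    for nm,g,zz in (('rest',im.min(2)>120,.095),('collar',im.max(2)<60,.103)):
        v,u=np.nonzero(g); s=(u>240)&(u<380)&(v>90)&(v<330); P=np.array([dep('wrist',a,b,d,T) for a,b in zip(u[s],v[s])]); Q=P[abs(P[:,2]-zz)<.004]
        if len(Q)<9: continue
        q=(Q[:,:2]*1000).astype(np.float32); rc=cv2.minAreaRect(q); print(nm,np.median(Q[:,2]),rc,cv2.boxPoints(rc).round(1).tolist() if nm=='rest' else cv2.minEnclosingCircle(q))
E
python3 g.py
```

```text
w3 1099 z 0.15410209498576616 ((580.2779541015625, -175.4481964111328), (23.315271377563477, 23.827129364013672), 34.82477569580078)
[287.74977252 285.89353958] [ 0.58002838 -0.17505924  0.153     ]
rest 0.09619403113168601 ((590.317626953125, -170.0682373046875), (83.20482635498047, 61.52594757080078), 28.36781120300293) [[539.0999755859375, -162.8000030517578], [568.2999877929688, -216.89999389648438], [641.5, -177.39999389648438], [612.2999877929688, -123.19999694824219]]
collar 0.10411573718191902 ((578.726806640625, -170.88442993164062), (39.05473327636719, 28.99131202697754), 14.557145118713379) ((579.8876953125, -175.5953369140625), 19.641504287719727)
w4 1365 z 0.15410058841573754 ((580.1737670898438, -175.5806427001953), (23.61318588256836, 23.282655715942383), 35.73122787475586)
[290.33260073 184.33040293] [ 0.58009753 -0.17526289  0.153     ]
tri (array([ 0.5801263 , -0.17541227,  0.15219759]), [1.2954784730413273e-05, 1.2954784730335005e-05])
rest 0.09617038774313147 ((590.3629150390625, -170.46173095703125), (83.52133178710938, 61.26290512084961), 27.642072677612305) [[539.2000122070312, -162.6999969482422], [567.5999755859375, -217.0], [641.5999755859375, -178.1999969482422], [613.0999755859375, -124.0]]
collar 0.1040924526081834 ((583.3131713867188, -223.63079833984375), (39.0949592590332, 134.7587127685547), 3.9020936489105225) ((591.5950927734375, -223.06591796875), 68.299072265625)
```

Request:
servo_tool(
  commands=[
    [0,0,4,-15,10,-20,0],
    [0,0,7.8,-30,19.5,-50,0],
    [0,0,7.8,-30,19.5,-70,0],
    [0,0,7.8,-30,19.5,-70,0],
    [0,0,7.8,-30,19.5,-70,0],
  ],
)

```text
clock: 3.47
tcp_pos: [0.5795, -0.1731, 0.1806]
orientation: [-1.437, -2.791, -0.001]
contact_force: [0.2, -0.5, 0.1]
grip_width: 0.0856
gripper_force: 0.0
```

Request:
servo_tool(
  commands=[
    [0,0,0,0,0,0,0],
    [0,0,0,0,0,0,0],
  ],
)

```text
clock: 3.63
tcp_pos: [0.5813, -0.1755, 0.1828]
orientation: [1.44, 2.789, 0.002]
contact_force: [-0.6, -1.0, 1.1]
grip_width: 0.0852
gripper_force: 0.0
```

```bash
cat >> h.py <<'E'
def st():
    o=r.get_obs(); R=Ro.from_rotvec(o['orientation']).as_matrix(); print(o['clock'],o['tcp_pos'].round(4),'yaw_y',np.degrees(np.arctan2(R[1,1],R[0,1])).round(2),'z',R[:,2].round(4),'F',o['contact_force'].round(1),'M',o['moment'].round(2),'w',round(o['grip_width'],4),round(o['gripper_force'],1),'q',o['joints'].round(2))
E
python3 -c "
from h import *
st()"
```

```text
3.6333 [ 0.5813 -0.1755  0.1828] yaw_y 35.38 z [ 3.1e-03 -5.0e-04 -1.0e+00] F [-0.6 -1.   1.1] M [ 0.07  0.06 -0.01] w 0.0852 0.0 q [-0.15  0.42  0.44  1.78 -0.21  0.99  1.  ]
```

Request:
servo_tool(
  commands=[
    [0,0,0,0,0,-25,0],
    [0,0,0,0,0,-50,0],
    [0,0,0,0,0,-71,0],
    [0,0,0,0,0,-71,0],
  ],
)

```text
clock: 3.97
tcp_pos: [0.5781, -0.1748, 0.1073]
orientation: [-1.44, -2.787, 0.002]
contact_force: [-0.6, 0.2, -0.1]
grip_width: 0.0855
gripper_force: 0.0
```

Request:
servo_tool(
  commands=[
    [0,0,0,0,0,0,0.4],
    [0,0,0,0,0,0,0.6],
    [0,0,0,0,0,0,0.8],
    [0,0,0,0,0,0,1],
    [0,0,0,0,0,0,1],
  ],
  force=80,
)

```text
clock: 4.38
tcp_pos: [0.5805, -0.1758, 0.1112]
orientation: [1.441, 2.789, 0.001]
contact_force: [-0.7, -0.7, -0.1]
grip_width: 0.0252
gripper_force: 0.0
```

Request:
servo_tool(
  commands=[
    [0,0,0,0,0,0,1],
    [0,0,0,0,0,0,1],
    [0,0,0,0,0,0,1],
    [0,0,0,0,0,0,1],
    [0,0,0,0,0,0,1],
  ],
)

```text
clock: 4.8
tcp_pos: [0.5803, -0.176, 0.1113]
orientation: [1.442, 2.79, 0.001]
contact_force: [-2.3, 0.1, 6.4]
grip_width: 0.0225
gripper_force: 78.5
```

```bash
python3 -c "
from h import *
st()"
```

```text
4.8 [ 0.5803 -0.176   0.1113] yaw_y 35.34 z [ 1.5e-03 -1.0e-04 -1.0e+00] F [-2.3  0.1  6.4] M [0.17 0.38 0.02] w 0.0225 78.5 q [-0.12  0.5   0.41  1.84 -0.26  0.85  1.04]
```

Request:
servo_tool(
  commands=[
    [0,0,0,0,0,10,1],
    [0,0,0,0,0,30,1],
    [0,0,0,0,0,55,1],
    [0,0,0,0,0,80,1],
    [0,0,0,0,0,110,1],
  ],
)

```text
clock: 5.22
tcp_pos: [0.5787, -0.1754, 0.2207]
orientation: [-1.441, -2.789, 0.001]
contact_force: [0.1, -0.1, -2.0]
grip_width: 0.0223
gripper_force: 78.8
```

Request:
servo_tool(
  commands=[
    [0,0,0,3,20,0,1],
    [0,0,0,7,50,0,1],
    [0,0,0,11,80,0,1],
    [0,0,0,15,110,0,1],
    [0,0,0,19,140,0,1],
  ],
)

```text
clock: 5.63
tcp_pos: [0.5985, -0.0343, 0.2207]
orientation: [1.443, 2.791, 0.0]
contact_force: [0.7, -0.5, -3.1]
grip_width: 0.0225
gripper_force: 79.0
```

Request:
servo_tool(
  commands=[
    [0,0,0,4,30,0,1],
    [0,0,0,8,60,0,1],
    [0,0,0,12,90,0,1],
    [0,0,0,16,120,0,1],
    [0,0,0,20,150,0,1],
  ],
)

```text
clock: 6.05
tcp_pos: [0.6185, 0.1158, 0.2206]
orientation: [-1.442, -2.791, 0.0]
contact_force: [0.4, 0.1, -2.5]
grip_width: 0.0224
gripper_force: 79.0
```

Request:
servo_tool(
  commands=[
    [0,0,0,5,35,0,1],
    [0,0,0,10,70,-10,1],
    [0,0,0,14,102,-40,1],
    [0,0,0,14,102,-50,1],
    [0,0,0,14,102,-50,1],
  ],
)

```text
clock: 6.47
tcp_pos: [0.6294, 0.2194, 0.1661]
orientation: [-1.432, -2.79, 0.007]
contact_force: [-0.9, -1.2, -2.3]
grip_width: 0.0226
gripper_force: 79.0
```

Request:
servo_tool(
  commands=[
    [0,0,0,0,0,0,1],
    [0,0,0,0,0,0,1],
  ],
)

```text
clock: 6.63
tcp_pos: [0.6335, 0.2145, 0.1712]
orientation: [1.445, 2.788, -0.0]
contact_force: [-0.3, -0.6, -2.5]
grip_width: 0.0224
gripper_force: 79.0
```

Run:
```python
from h import *
st()
a,_=snap('scene'); b,_=snap('side'); st()
c=lambda im,x,y,w,h,s: cv2.resize(im[y:y+h,x:x+w],None,fx=s,fy=s,interpolation=cv2.INTER_CUBIC)
cv2.imwrite('pics/D.png',np.hstack([c(a,410,200,80,100,5),c(b,110,230,80,100,5)]))
for n in('scene','side'):
    i=info(n);M=np.linalg.inv(i['cam_to_world'])@[.633,.2167,.07,1]; f=foc(i); print(n,i['cx']-f*M[0]/M[2],i['cy']+f*M[1]/M[2])
```

```text
6.6333 [0.6335 0.2145 0.1712] yaw_y 35.22 z [ 1.4e-03 -7.0e-04 -1.0e+00] F [-0.3 -0.6 -2.5] M [ 0.02 -0.05 -0.02] w 0.0224 79.0 q [-0.66  0.52  0.34  1.63 -0.19  1.03  0.35]
6.7333 [0.6338 0.2146 0.1717] yaw_y 35.2 z [ 2.3e-03  3.0e-04 -1.0e+00] F [-0.1 -0.2 -1.6] M [ 0.01 -0.    0.02] w 0.0225 79.0 q [-0.66  0.52  0.34  1.63 -0.19  1.03  0.35]
scene 453.0037563724635 268.48000943261684
side 162.33395972359273 326.78465111896196
```

View pics/D.png

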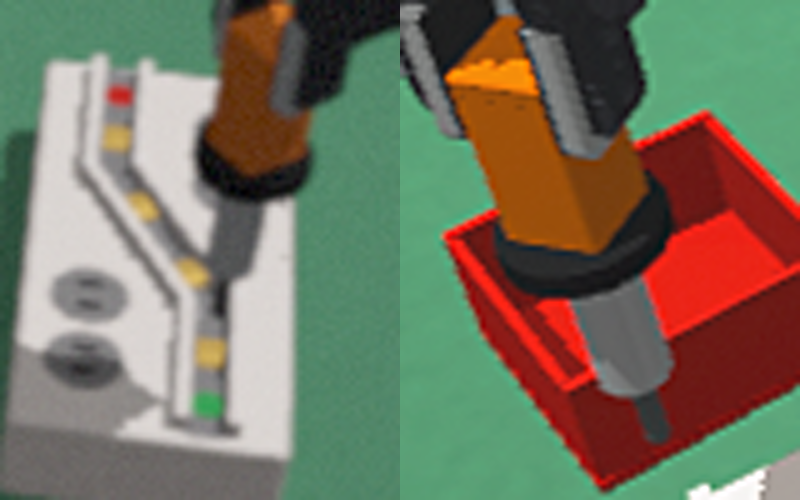

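Run:
```python
from h import *
s=(217.5/5-.5+410+.1,315/5-.5+200); d=(258.5/5-.5+110,440/5-.5+230)
print(s,d,tri([ray('scene',*s),ray('side',*d)]), onz('scene',*s,.085),onz('side',*d,.085))
def pr(n,p):
    i=info(n);M=np.linalg.inv(i['cam_to_world'])@[*p,1]; f=foc(i); return np.round([i['cx']-f*M[0]/M[2],i['cy']+f*M[1]/M[2]],1)
for n in('scene','side'): print(n,pr(n,(.633,.2145,.088)),pr(n,(.633,.2145,.085)))
print([st() for _ in range(1)])
```

```text
(453.1, 262.5) (161.2, 317.5) (array([0.63386634, 0.21431524, 0.08529926]), [0.0002983495439103412, 0.00029834954391039264]) [0.63361614 0.21466253 0.085     ] [0.63410803 0.21395239 0.085     ]
scene [453.2 261. ] [453.  262.2]
side [160.6 316.6] [161.2 318.2]
6.7333 [0.6338 0.2146 0.1717] yaw_y 35.2 z [ 2.3e-03  3.0e-04 -1.0e+00] F [-0.1 -0.2 -1.6] M [ 0.01 -0.    0.02] w 0.0225 79.0 q [-0.66  0.52  0.34  1.63 -0.19  1.03  0.35]
[None]
```

Request:
servo_tool(
  commands=[
    [0,0,0,-0.5,2.3,-15,1],
    [0,0,0,-0.5,2.3,-30,1],
    [0,0,0,-0.5,2.3,-40,1],
    [0,0,0,-0.5,2.3,-41,1],
    [0,0,0,-0.5,2.3,-41,1],
  ],
)

```text
clock: 7.15
tcp_pos: [0.6323, 0.2179, 0.1291]
orientation: [-1.443, -2.79, 0.001]
contact_force: [-0.0, 0.0, -1.6]
grip_width: 0.0221
gripper_force: 79.1
```

```bash
python3 -c "
from h import *
st()"
```

```text
7.15 [0.6323 0.2179 0.1291] yaw_y 35.29 z [-4.e-04 -3.e-04 -1.e+00] F [-0.   0.  -1.6] M [ 0.02  0.05 -0.05] w 0.0221 79.1 q [-0.65  0.56  0.32  1.66 -0.21  0.95  0.36]
```

Request:
servo_tool(
  commands=[
    [0,0,0,0,0,-1,1],
    [0,0,0,0,0,-2,1],
    [0,0,0,0,0,-2,1],
  ],
)

```text
clock: 7.4
tcp_pos: [0.6327, 0.2187, 0.1277]
orientation: [1.442, 2.79, 0.001]
contact_force: [0.7, -0.1, -2.3]
grip_width: 0.0221
gripper_force: 79.1
```

Request:
servo_tool(
  commands=[
    [0,0,0,0,0,-1,1],
    [0,0,0,0,0,-2,1],
    [0,0,0,0,0,-2,1],
  ],
)

```text
clock: 7.65
tcp_pos: [0.6327, 0.2188, 0.1255]
orientation: [1.442, 2.79, 0.001]
contact_force: [-0.2, -0.7, 1.4]
grip_width: 0.0222
gripper_force: 79.5
```

Request:
servo_tool(
  commands=[
    [0,0,0,0,0,-0.5,1],
    [0,0,0,0,0,-1,1],
    [0,0,0,0,0,-1,1],
  ],
)

```text
clock: 7.9
tcp_pos: [0.6326, 0.2188, 0.1243]
orientation: [1.442, 2.791, 0.001]
contact_force: [0.4, 0.8, 1.7]
grip_width: 0.0223
gripper_force: 79.6
```

Request:
servo_tool(
  commands=[
    [0,0,0,0,0,-0.5,1],
    [0,0,0,0,0,-1,1],
    [0,0,0,0,0,-1,1],
  ],
)

```text
clock: 8.15
tcp_pos: [0.6326, 0.2188, 0.1231]
orientation: [1.442, 2.791, 0.001]
contact_force: [1.0, 0.2, 2.6]
grip_width: 0.0222
gripper_force: 79.6
```

Run:
```python
from h import *
for i in range(3): st(); r.grab_frame('side')
a,_=snap('scene'); b,_=snap('side'); st()
c=lambda im,x,y,w,h,s: cv2.resize(im[y:y+h,x:x+w],None,fx=s,fy=s,interpolation=cv2.INTER_CUBIC)
cv2.imwrite('pics/E.png',np.hstack([c(a,410,225,80,80,5),c(b,130,280,80,80,5)]))
```

```text
8.15 [0.6326 0.2188 0.1231] yaw_y 35.35 z [ 7.e-04  2.e-04 -1.e+00] F [1.  0.2 2.6] M [ 0.06 -0.2   0.02] w 0.0222 79.6 q [-0.65  0.57  0.32  1.67 -0.21  0.94  0.36]
8.2 [0.6325 0.2188 0.1232] yaw_y 35.35 z [ 7.e-04  3.e-04 -1.e+00] F [-0.1  0.   1.5] M [ 0.12 -0.2   0.01] w 0.0225 79.6 q [-0.65  0.57  0.32  1.67 -0.21  0.94  0.36]
8.25 [0.6326 0.2188 0.1232] yaw_y 35.35 z [ 6.e-04  3.e-04 -1.e+00] F [1.2 0.8 2.4] M [ 0.09 -0.22 -0.  ] w 0.0221 79.6 q [-0.65  0.57  0.32  1.67 -0.21  0.94  0.36]
8.4 [0.6325 0.2188 0.1231] yaw_y 35.35 z [ 5.e-04  3.e-04 -1.e+00] F [1.3 0.2 1.5] M [ 0.09 -0.24  0.01] w 0.0225 79.6 q [-0.65  0.57  0.32  1.67 -0.21  0.94  0.36]
```

View pics/E.png

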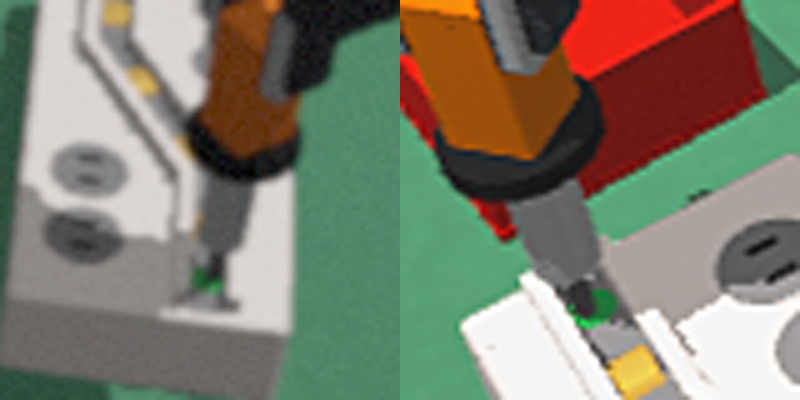

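Run:
```python
from h import *
def pr(n,p):
    i=info(n);M=np.linalg.inv(i['cam_to_world'])@[*p,1]; f=foc(i); return np.round([i['cx']-f*M[0]/M[2],i['cy']+f*M[1]/M[2]],1)
for n,(x,y,w,h) in {'side':(160,332,26,18),'scene':(444,272,18,14)}.items():
    im,_=load(n); print(n,'x0',x)
    for j in range(y,y+h):
        print(j,' '.join(('G' if im[j,i,1]>1.5*im[j,i,2] and im[j,i,1]>70 else ' ')+f'{int(im[j,i].mean()):3d}' for i in range(x,x+w)))
    for yy in (.2144,.2167,.219): print(yy,pr(n,(.633,yy,.0405)))
```

```text
side x0 160
332   99  100   99   98   98  100  101   98   95  116  153  168  164  163  162  162  162  163  162  163  163  163  163  163  163  163
333  123  111   99   98   97   99  100   99  105  112  126  153  167  163  163  163  163  162  163  163  162  163  163  163  163  164
334  120  118  109   98   98  100  100  113  110   91  104  140  168  165  163  162  163  163  163  163  163  163  163  163  163  163
335  116  117  115  108  101   99  101  144  147   85   92  120  154  166  164  162  163  163  162  163  163  164  163  163  163  163
336  116  113  116  118  100   64   47   65   92   91   88  100  126  152  166  164  164  163  163  162  163  163  163  163  164  163
337  167   72  101   96   43   48   48   58   82   92   89   96  106  142  168  166  164  164  163  164  163  164  164  163  164  164
338  245   76   72   57   47   51   51   47 G 60 G 66 G 64 G 69   88  121  155  167  165  163  163  163  163  163  163  163  163  163
339  250  169   87   73   46   51   52   51 G 59 G 66 G 67 G 64 G 70   96  135  161  166  164  163  163  163  163  163  164  163  163
340  252  253  1
[... 2076 characters left out ...]
 124   96 G 66 G 63   54   41   42   77  141  196  212  214  214  215  213
280  131  134  135  127   94 G 68 G 58   45   43   44   78  141  195  212  214  216  213  214
281  129  130  131  121   85 G 66 G 54 G 50 G 60 G 69   89  146  196  212  214  214  214  214
282  130  127  129  113   92 G 71 G 67 G 74 G 95 G 90  101  155  199  214  216  214  213  213
283  127  116  113  100   86   94   99  109  113 G 99  100  154  196  210  213  215  214  214
284  119  107  100  107  102  115  125  129  128  103   93  132  171  188  202  213  214  213
285  121  115  112  126  125  133  133  135  127  108   88  101  121  144  186  208  212  214
0.2144 [449.3 280.1]
0.2167 [450.6 280.2]
0.219 [451.9 280.3]
```

Request:
servo_tool(
  commands=[
    [0,0,0,0,-1,-0.6,1],
    [0,0,0,0,-2.1,-1.2,1],
    [0,0,0,0,-2.1,-1.2,1],
    [0,0,0,0,-2.1,-1.2,1],
  ],
)

```text
clock: 8.73
tcp_pos: [0.6323, 0.2172, 0.1219]
orientation: [-1.442, -2.791, -0.001]
contact_force: [0.9, 2.9, 1.6]
grip_width: 0.0225
gripper_force: 79.6
```

```bash
python3 -c "
from h import *
st()
im,_=r.grab_frame('side'); st()
for j in range(334,348): print(j,' '.join(('G' if im[j,i,1]>1.5*im[j,i,2] and im[j,i,1]>70 else ' ')+f'{int(im[j,i].mean()):3d}' for i in range(160,182)))"
```

```text
8.7333 [0.6323 0.2172 0.1219] yaw_y 35.37 z [ 3.e-04  8.e-04 -1.e+00] F [0.9 2.9 1.6] M [ 0.79 -0.28 -0.04] w 0.0225 79.6 q [-0.65  0.57  0.32  1.67 -0.21  0.94  0.37]
8.7833 [0.6323 0.2172 0.122 ] yaw_y 35.37 z [ 3.e-04  8.e-04 -1.e+00] F [0.5 2.  2.3] M [ 0.9  -0.25 -0.02] w 0.0225 79.6 q [-0.65  0.57  0.32  1.67 -0.21  0.94  0.37]
334  122  122  111   98   98   98   98  102  103  101  105  142  169  165  163  163  163  163  164  163  162  163
335  121  121  120  110   99  101  100  102  103   94   91  120  153  167  164  163  163  163  163  163  163  163
336  136  117  121  119  110  102   91   56  126  150   86  100  126  153  168  164  163  162  163  162  163  164
337  167   80  115  127   93   58   44   45   55   76   89   97  107  141  169  166  164  164  163  163  162  163
338  244   73   77   98   91   43   49   50   51 G 61 G 65 G 70   89  120  154  167  165  164  163  163  163  163
339  249  168   80  131  140   46   51   53   51 G 58 G 66 G 66 G 70   95  135  161  166  164  163  163  163  163
340  252  253  168   73 G 84 G 73   47   52   52   57 G 65 G 69 G 63   86  113  147  168  165  163  160  159  161
341  247  255  245 G 99 G111 G 77   53   50   50   53 G 65 G 68 G 69   82   93  118  153  163  157  164  178  168
342  246  249  248  158 G 87 G103   65   53   50 G 60 G 65 G 66 G 71   83   86   94  137  171  174  238  255  248
343  247  246  252  251  172 G 95 G 85 G 61 G 73 G 75 G 67 G 76   83   93   90   88  127  244  255  253  250  248
344  248  246  247  254  243 G 78 G111 G120 G121 G103 G116  130   90  135  142  128  131  165  249  251  247  249
345  235  246  246  249  249  157 G 86 G121 G130  158  168  167  166  165  164  164  129  110  213  249  248  246
346  215  234  247  247  254  248  107  118  167  163  160  160  159  159  159  160  160  156  167  237  251  247
347  230  217  247  246  249  248  162  114  159  162  160  158  158  158  159  159  158  156  150  186  244  249
```

Request:
servo_tool(
  commands=[
    [0,0,0,-2.5,0.1,0,1],
    [0,0,0,-5,0.2,0,1],
    [0,0,0,-7.5,0.3,0,1],
    [0,0,0,-10,0.4,0,1],
    [0,0,0,-12.5,0.5,0,1],
  ],
)

```text
clock: 9.2
tcp_pos: [0.62, 0.2161, 0.122]
orientation: [1.442, 2.789, -0.0]
contact_force: [3.7, -0.7, 1.8]
grip_width: 0.0221
gripper_force: 79.6
```

Request:
servo_tool(
  commands=[
    [0,0,0,-2.5,0.17,0,1],
    [0,0,0,-5,0.34,0,1],
    [0,0,0,-7.5,0.5,0,1],
    [0,0,0,-10,0.67,0,1],
    [0,0,0,-12.5,0.84,0,1],
  ],
)

```text
clock: 9.62
tcp_pos: [0.6075, 0.2177, 0.1221]
orientation: [1.442, 2.79, 0.001]
contact_force: [3.7, 0.1, 2.6]
grip_width: 0.0226
gripper_force: 79.6
```

Request:
servo_tool(
  commands=[
    [0,0,0,-2.5,0.17,0,1],
    [0,0,0,-5,0.34,0,1],
    [0,0,0,-7.5,0.5,0,1],
    [0,0,0,-10,0.67,0,1],
    [0,0,0,-12.5,0.84,0,1],
  ],
)

```text
clock: 10.03
tcp_pos: [0.5945, 0.2188, 0.1218]
orientation: [1.442, 2.791, 0.0]
contact_force: [3.5, 0.3, 2.3]
grip_width: 0.0226
gripper_force: 79.6
```

```bash
python3 -c "
from h import *
st()"
```

```text
10.0333 [0.5945 0.2188 0.1218] yaw_y 35.36 z [ 0.  0. -1.] F [3.5 0.3 2.3] M [-0.06 -1.27 -0.01] w 0.0226 79.6 q [-0.69  0.52  0.32  1.76 -0.2   0.9   0.34]
```

Request:
servo_tool(
  commands=[
    [0,0,0,-2.5,0.17,0,1],
    [0,0,0,-5,0.34,0,1],
    [0,0,0,-7.5,0.5,0,1],
    [0,0,0,-10,0.67,0,1],
    [0,0,0,-12.3,0.84,0,1],
  ],
)

```text
clock: 10.45
tcp_pos: [0.5822, 0.2196, 0.1218]
orientation: [-1.442, -2.791, 0.0]
contact_force: [4.3, -0.2, 2.3]
grip_width: 0.0226
gripper_force: 79.6
```

Request:
servo_tool(
  commands=[
    [0,0,0,-2.27,-1.1,0,1],
    [0,0,0,-4.53,-2.2,0,1],
    [0,0,0,-6.8,-3.3,0,1],
    [0,0,0,-9.07,-4.4,0,1],
    [0,0,0,-11.33,-5.5,0,1],
  ],
)

```text
clock: 10.87
tcp_pos: [0.5714, 0.2149, 0.1221]
orientation: [1.441, 2.791, 0.003]
contact_force: [5.5, 3.2, 1.8]
grip_width: 0.0227
gripper_force: 79.6
```

Request:
servo_tool(
  commands=[
    [0,0,0,-2.27,-1.1,0,1],
    [0,0,0,-4.53,-2.2,0,1],
    [0,0,0,-6.8,-3.3,0,1],
    [0,0,0,-9.07,-4.4,0,1],
    [0,0,0,-11.33,-5.5,0,1],
  ],
)

```text
clock: 11.28
tcp_pos: [0.5594, 0.2084, 0.1217]
orientation: [-1.442, -2.791, 0.0]
contact_force: [2.7, 1.7, 3.3]
grip_width: 0.0222
gripper_force: 79.6
```

```bash
python3 -c "
from h import *
st()"
```

```text
11.2833 [0.5594 0.2084 0.1217] yaw_y 35.35 z [-4.e-04 -0.e+00 -1.e+00] F [2.7 1.7 3.3] M [ 0.48 -1.1   0.04] w 0.0222 79.6 q [-0.71  0.46  0.32  1.85 -0.19  0.86  0.32]
```

Request:
servo_tool(
  commands=[
    [0,0,0,-2.27,-1.1,0,1],
    [0,0,0,-4.53,-2.2,0,1],
    [0,0,0,-6.8,-3.3,0,1],
    [0,0,0,-9.07,-4.4,0,1],
    [0,0,0,-11.33,-5.5,0,1],
  ],
)

```text
clock: 11.7
tcp_pos: [0.5483, 0.203, 0.1218]
orientation: [1.442, 2.791, 0.0]
contact_force: [4.0, 1.9, 1.5]
grip_width: 0.0227
gripper_force: 79.6
```

Request:
servo_tool(
  commands=[
    [0,0,0,-2.27,-1.1,0,1],
    [0,0,0,-4.53,-2.2,0,1],
    [0,0,0,-6.8,-3.3,0,1],
    [0,0,0,-9.07,-4.4,0,1],
    [0,0,0,-11.33,-5.5,0,1],
  ],
)

```text
clock: 12.12
tcp_pos: [0.537, 0.1975, 0.1219]
orientation: [1.442, 2.791, 0.0]
contact_force: [3.9, 2.4, 1.6]
grip_width: 0.0225
gripper_force: 79.6
```

Request:
servo_tool(
  commands=[
    [0,0,0,-2.27,-1.1,0,1],
    [0,0,0,-4.53,-2.2,0,1],
    [0,0,0,-6.8,-3.3,0,1],
    [0,0,0,-9.07,-4.4,0,1],
    [0,0,0,-11.33,-5.5,0,1],
  ],
)

```text
clock: 12.53
tcp_pos: [0.5252, 0.1918, 0.1217]
orientation: [-1.442, -2.791, 0.001]
contact_force: [3.5, 2.2, 2.0]
grip_width: 0.0227
gripper_force: 79.7
```

```bash
python3 -c "
from h import *
st()"
```

```text
12.5333 [0.5252 0.1918 0.1217] yaw_y 35.35 z [-7.e-04 -2.e-04 -1.e+00] F [3.5 2.2 2. ] M [ 0.51 -1.04 -0.09] w 0.0227 79.7 q [-0.72  0.41  0.33  1.94 -0.17  0.83  0.32]
```

Request:
servo_tool(
  commands=[
    [0,0,0,-2.27,-1.1,0,1],
    [0,0,0,-4.53,-2.2,0,1],
    [0,0,0,-6.8,-3.3,0,1],
    [0,0,0,-9.07,-4.4,0,1],
    [0,0,0,-11.33,-5.4,0,1],
  ],
)

```text
clock: 12.95
tcp_pos: [0.5143, 0.1865, 0.1218]
orientation: [1.442, 2.791, 0.0]
contact_force: [3.4, 1.7, 1.9]
grip_width: 0.0221
gripper_force: 79.7
```

Request:
servo_tool(
  commands=[
    [0,0,0,-2.2,-0.9,0,1],
    [0,0,0,-4.3,-1.7,0,1],
    [0,0,0,-6.8,-1.5,0,1],
    [0,0,0,-9.3,-1.3,0,1],
    [0,0,0,-11.8,-1.1,0,1],
  ],
)

```text
clock: 13.37
tcp_pos: [0.5025, 0.185, 0.1218]
orientation: [1.442, 2.79, -0.001]
contact_force: [4.3, -0.9, 1.5]
grip_width: 0.0225
gripper_force: 79.7
```

Request:
servo_tool(
  commands=[
    [0,0,0,-2.5,0.17,0,1],
    [0,0,0,-5,0.34,0,1],
    [0,0,0,-7.5,0.5,0,1],
    [0,0,0,-10,0.67,0,1],
    [0,0,0,-12.5,0.84,0,1],
  ],
)

```text
clock: 13.78
tcp_pos: [0.4909, 0.1865, 0.1222]
orientation: [1.442, 2.79, 0.002]
contact_force: [4.7, -0.1, 1.5]
grip_width: 0.0225
gripper_force: 79.6
```

```bash
python3 -c "
from h import *
st()"
```

```text
13.7833 [0.4909 0.1865 0.1222] yaw_y 35.34 z [ 1.9e-03  4.0e-04 -1.0e+00] F [ 4.7 -0.1  1.5] M [-0.08 -1.33 -0.02] w 0.0225 79.6 q [-0.75  0.35  0.33  2.02 -0.16  0.8   0.29]
```

Request:
servo_tool(
  commands=[
    [0,0,0,-2.5,0.17,0,1],
    [0,0,0,-5,0.34,0,1],
    [0,0,0,-7.5,0.5,0,1],
    [0,0,0,-10,0.67,0,1],
    [0,0,0,-12.5,0.84,0,1],
  ],
)

```text
clock: 14.2
tcp_pos: [0.4774, 0.1873, 0.1218]
orientation: [-1.442, -2.791, 0.0]
contact_force: [4.1, -0.9, 2.1]
grip_width: 0.0225
gripper_force: 79.7
```

Request:
servo_tool(
  commands=[
    [0,0,0,-2.5,0.17,0,1],
    [0,0,0,-5,0.34,0,1],
    [0,0,0,-7.5,0.5,0,1],
    [0,0,0,-10,0.67,0,1],
    [0,0,0,-12.5,0.84,0,1],
  ],
)

```text
clock: 14.62
tcp_pos: [0.4649, 0.1881, 0.1218]
orientation: [1.442, 2.791, 0.0]
contact_force: [4.1, 0.3, 2.0]
grip_width: 0.0225
gripper_force: 79.7
```

Request:
servo_tool(
  commands=[
    [0,0,0,-2.5,0.1,0,1],
    [0,0,0,-5,0.2,0,1],
    [0,0,0,-5.3,0.2,0,1],
    [0,0,0,-5.3,0.2,0,1],
  ],
)

```text
clock: 14.95
tcp_pos: [0.4586, 0.1882, 0.1215]
orientation: [-1.441, -2.79, 0.002]
contact_force: [2.2, -0.3, 2.0]
grip_width: 0.0221
gripper_force: 79.7
```

Run:
```python
from h import *
st()
im,_=r.grab_frame('side'); st()
for j in range(408,426): print(j,' '.join(('R' if im[j,i,2]>2.5*im[j,i,1] and im[j,i,2]>70 else ' ')+f'{int(im[j,i].mean()):3d}' for i in range(248,274)))
```

```text
14.95 [0.4586 0.1882 0.1215] yaw_y 35.37 z [-2.2e-03 -5.0e-04 -1.0e+00] F [ 2.2 -0.3  2. ] M [-0.02 -0.34  0.1 ] w 0.0221 79.7 q [-0.79  0.31  0.33  2.08 -0.14  0.78  0.24]
15.0 [0.4587 0.1882 0.1214] yaw_y 35.36 z [-2.3e-03 -5.0e-04 -1.0e+00] F [1.1 0.5 2.1] M [-0.07 -0.2   0.03] w 0.0225 79.7 q [-0.79  0.31  0.33  2.08 -0.14  0.78  0.24]
408  254  187   83  132  166  141  145  130  105  107  108  109  109  109  109  107  107  111  109  102  132  175  182  180  180  179
409  253  255  188   78  120  154  143  143  129  106  107  110  110  109  108  107  107  110  109  102  134  175  182  180  180  180
410  248  254  254  133   98  127  141  141  141  127  106  108  109  108  108  107  107  109  107  113  157  186  181  180  180  180
411  247  249  254  239  177  162  138  139  139  139  127  108  108  109  110  108  108  108  106  137  177  184  180  179  180  180
412  248  247  250  252  205  166  149  138  138  136  136  125  107  116  120  108  109  108  113  135  170  184  180  179  180  180
413  249  247  247  251  254  205  158  145  138  137  135  134  123  117  124  117  109
[... 953 characters left out ...]
   93   95  148  161  150  162
421  247  249  249  216  200  246  248  247  248  253  252 R 91 R 99 R109 R110 R145  140   94  150  159   97  144  186  175  173  157
422  246  247  249  249  213  232  250  248  247  250  253  179 R 93  138  145  152  187  185  184  183  183  181  178  178  176  158
423  246  246  247  249  243  199  246  249  247  248  252  255  185  128  181  183  179  177  176  177  178  176  176  174  172  181
424  246  246  246  248  248  215  200  246  249  247  248  254  255  137  123  179  180  177  176  176  174  176  174  172  172  184
425  246  246  246  247  249  249  214  217  250  249  247  249  255  254   81  130  180  179  177  175  174  173  169  166  219  253
```

Request:
servo_tool(
  commands=[
    [0,0,0,0,0,10,1],
    [0,0,0,0,0,30,1],
    [0,0,0,0,0,55,1],
    [0,0,0,0,0,80,1],
    [0,0,0,0,0,101,1],
  ],
)

```text
clock: 15.42
tcp_pos: [0.4584, 0.1877, 0.2239]
orientation: [-1.441, -2.789, 0.004]
contact_force: [0.5, 0.2, -2.3]
grip_width: 0.0224
gripper_force: 79.2
```

Request:
servo_tool(
  commands=[
    [0,0,0,12,-14,0,1],
    [0,0,0,30,-36,0,1],
    [0,0,0,48,-60,0,1],
    [0,0,0,66,-84,0,1],
    [0,0,0,82,-110,0,1],
  ],
)

```text
clock: 15.83
tcp_pos: [0.541, 0.0777, 0.2224]
orientation: [-1.439, -2.789, 0.002]
contact_force: [0.7, 0.2, -1.0]
grip_width: 0.0224
gripper_force: 79.3
```

Request:
servo_tool(
  commands=[
    [0,0,0,10,-28,0,1],
    [0,0,0,20,-56,0,1],
    [0,0,0,28,-84,0,1],
    [0,0,0,34,-112,0,1],
    [0,0,0,39.5,-140,0,1],
  ],
)

```text
clock: 16.25
tcp_pos: [0.5799, -0.0626, 0.2222]
orientation: [-1.44, -2.788, 0.002]
contact_force: [0.2, -0.2, -2.1]
grip_width: 0.0228
gripper_force: 79.2
```

Request:
servo_tool(
  commands=[
    [0,0,0,0,-28,0,1],
    [0,0,0,0,-56,0,1],
    [0,0,0,0,-84,0,1],
    [0,0,0,0,-104,0,1],
    [0,0,0,0,-114,0,1],
  ],
)

```text
clock: 16.67
tcp_pos: [0.5792, -0.1788, 0.2224]
orientation: [-1.447, -2.786, 0.003]
contact_force: [0.3, 0.4, -1.3]
grip_width: 0.0222
gripper_force: 79.2
```

Request:
servo_tool(
  commands=[
    [0,0,0,0,0,0,1],
    [0,0,0,0,0,0,1],
    [0,0,0,0,0,0,1],
    [0,0,0,0,0,0,1],
    [0,0,0,0,0,0,1],
  ],
)

```text
clock: 17.08
tcp_pos: [0.5816, -0.1738, 0.2227]
orientation: [-1.438, -2.792, -0.001]
contact_force: [0.6, -0.6, -2.4]
grip_width: 0.0226
gripper_force: 79.2
```

Run:
```python
from h import *
for _ in range(3): st(); snap('scene'); snap('side')
```

```text
17.0833 [ 0.5816 -0.1738  0.2227] yaw_y 35.5 z [-3.e-04  8.e-04 -1.e+00] F [ 0.6 -0.6 -2.4] M [ 0.   -0.   -0.03] w 0.0226 79.2 q [-0.21  0.38  0.52  1.74 -0.21  1.07  1.  ]
17.1833 [ 0.5815 -0.1745  0.2228] yaw_y 35.44 z [-1.e-04  5.e-04 -1.e+00] F [ 0.1 -0.1 -2.8] M [-0.03  0.01 -0.02] w 0.0223 79.2 q [-0.21  0.38  0.52  1.74 -0.21  1.07  1.  ]
17.2833 [ 0.5815 -0.1751  0.2228] yaw_y 35.39 z [ 0.e+00  2.e-04 -1.e+00] F [ 0.5  0.6 -1.8] M [ 0.03 -0.07  0.06] w 0.0224 79.2 q [-0.2   0.38  0.52  1.74 -0.21  1.07  1.  ]
```

Request:
servo_tool(
  commands=[
    [0,0,0,-1,-0.5,-15,1],
    [0,0,0,-1,-0.5,-40,1],
    [0,0,0,-1,-0.5,-65,1],
    [0,0,0,-1,-0.5,-85,1],
    [0,0,0,-1,-0.5,-100,1],
  ],
)

```text
clock: 17.8
tcp_pos: [0.5795, -0.1758, 0.1209]
orientation: [-1.441, -2.789, 0.001]
contact_force: [0.1, 0.8, -1.6]
grip_width: 0.0222
gripper_force: 79.3
```

Request:
servo_tool(
  commands=[
    [0,0,0,0,0,-3,1],
    [0,0,0,0,0,-6,1],
    [0,0,0,0,0,-7,1],
    [0,0,0,0,0,-7,1],
    [0,0,0,0,0,-7,1],
  ],
)

```text
clock: 18.22
tcp_pos: [0.5811, -0.1765, 0.1169]
orientation: [1.441, 2.789, 0.001]
contact_force: [-0.5, -0.2, -2.6]
grip_width: 0.0223
gripper_force: 79.1
```

Run:
```python
from h import *
st(); a,_=snap('scene'); b,_=snap('side'); st()
```

```text
18.2167 [ 0.5811 -0.1765  0.1169] yaw_y 35.35 z [ 1.9e-03 -3.0e-04 -1.0e+00] F [-0.5 -0.2 -2.6] M [-0.   -0.04  0.01] w 0.0223 79.1 q [-0.16  0.5   0.47  1.83 -0.29  0.87  1.07]
18.3167 [ 0.581  -0.1763  0.1167] yaw_y 35.35 z [ 1.6e-03 -1.0e-04 -1.0e+00] F [-0.6  0.2 -2. ] M [-0.01 -0.    0.01] w 0.0223 79.1 q [-0.16  0.5   0.47  1.83 -0.29  0.87  1.07]
```

Barrel is down in the slot without contact; lower the last millimetres onto the prongs.

Request:
servo_tool(
  commands=[
    [0,0,0,-0.5,0.3,-1.5,1],
    [0,0,0,-0.5,0.3,-3,1],
    [0,0,0,-0.5,0.3,-4,1],
    [0,0,0,-0.5,0.3,-4,1],
  ],
)

```text
clock: 18.65
tcp_pos: [0.5797, -0.1758, 0.1115]
orientation: [-1.442, -2.791, 0.0]
contact_force: [0.2, -0.2, -3.0]
grip_width: 0.0224
gripper_force: 79.1
```

Request:
servo_tool(
  commands=[
    [0,0,0,0,0,-0.6,1],
    [0,0,0,0,0,-1.2,1],
    [0,0,0,0,0,-1.2,1],
  ],
)

```text
clock: 18.9
tcp_pos: [0.5798, -0.1759, 0.1114]
orientation: [-1.442, -2.791, -0.001]
contact_force: [-3.4, 1.5, 5.6]
grip_width: 0.0224
gripper_force: 80.4
```

Run:
```python
from h import *
st(); a,_=snap('scene'); b,_=snap('side'); st()
c=lambda im,x,y,w,h,s: cv2.resize(im[y:y+h,x:x+w],None,fx=s,fy=s,interpolation=cv2.INTER_CUBIC)
cv2.imwrite('pics/F.png',np.hstack([c(a,205,185,100,100,4),c(b,340,170,100,100,4)]))
```

```text
18.9 [ 0.5798 -0.1759  0.1114] yaw_y 35.34 z [ 0.e+00  6.e-04 -1.e+00] F [-3.4  1.5  5.6] M [0.36 0.7  0.01] w 0.0224 80.4 q [-0.16  0.51  0.47  1.84 -0.29  0.86  1.07]
19.0 [ 0.5798 -0.1759  0.1114] yaw_y 35.34 z [ 1.e-04  5.e-04 -1.e+00] F [-3.5  1.7  5.4] M [0.34 0.72 0.04] w 0.0225 80.4 q [-0.16  0.51  0.47  1.84 -0.29  0.86  1.07]
```

Run:
```python
from h import *
im,d=load('side'); yaw=np.radians(176.15); h=np.array([np.cos(yaw),np.sin(yaw)]); y=np.array([-h[1],h[0]])
g=np.array([.6333,.2167]); o=g+85*h/1e3+20*y/1e3
i=info('side'); f=foc(i)
def at(p):
    w=o+(p[0]*h+p[1]*y)/1e3; M=np.linalg.inv(i['cam_to_world'])@[*w,.04,1]; u,v=i['cx']-f*M[0]/M[2],i['cy']+f*M[1]/M[2]
    z=np.array([dep('side',u+a,v+b,d)[2] for a in(-2,-1,0,1,2) for b in(-2,-1,0,1,2)]); return im[round(v),round(u)], z.min().round(4),np.median(z).round(4),z.max().round(4)
for p in [(-85,-20),(-58,-20),(-35,-20),(-17.4,-9.9),(0,0),(17.4,9.9),(35,20),(58,20),(85,20)]: print(p,at(p))
```

```text
(-85, -20) (array([ 87, 190,  44], dtype=uint8), np.float64(0.0385), np.float64(0.0399), np.float64(0.0421))
(-58, -20) (array([148, 149, 151], dtype=uint8), np.float64(0.0385), np.float64(0.0399), np.float64(0.0411))
(-35, -20) (array([155, 154, 157], dtype=uint8), np.float64(0.0381), np.float64(0.0402), np.float64(0.5127))
(-17.4, -9.9) (array([147, 147, 150], dtype=uint8), np.float64(0.0391), np.float64(0.0402), np.float64(0.0486))
(0, 0) (array([147, 147, 149], dtype=uint8), np.float64(0.0385), np.float64(0.04), np.float64(0.0475))
(17.4, 9.9) (array([148, 148, 152], dtype=uint8), np.float64(0.0394), np.float64(0.0401), np.float64(0.5127))
(35, 20) (array([188, 187, 194], dtype=uint8), np.float64(0.0377), np.float64(0.0408), np.float64(0.0422))
(58, 20) (array([150, 149, 153], dtype=uint8), np.float64(0.0381), np.float64(0.0398), np.float64(0.0425))
(85, 20) (array([ 29,  38, 231], dtype=uint8), np.float64(0.039), np.float64(0.0405), np.float64(0.0421))
```

View pics/F.png

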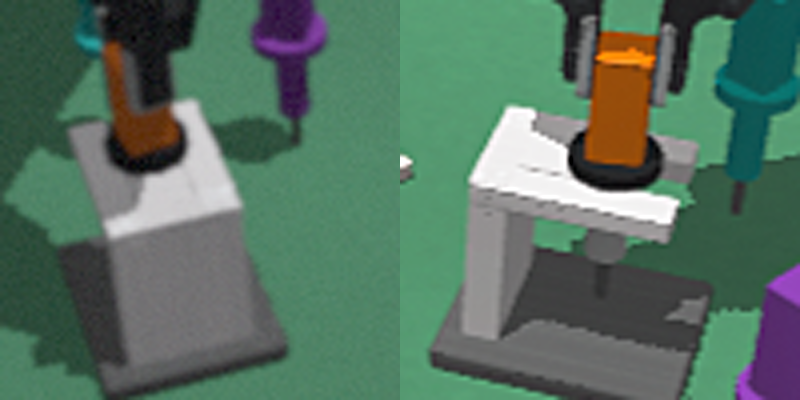

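The four catches now show grey at floor level, and the stylus collar lies on both prongs around (615,160), just as at the start. Releasing it now.

Request:
servo_tool(
  commands=[
    [0,0,0,0,0,0.5,1],
    [0,0,0,0,0,0.5,0.6],
    [0,0,0,0,0,0.5,0.3],
    [0,0,0,0,0,0.5,0],
    [0,0,0,0,0,0.5,0],
  ],
  force=20,
)

```text
clock: 19.42
tcp_pos: [0.5801, -0.176, 0.1111]
orientation: [1.442, 2.791, 0.0]
contact_force: [0.1, -0.6, 0.3]
grip_width: 0.0696
gripper_force: 0.0
```

Request:
servo_tool(
  commands=[
    [0,0,0,0,0,0,0],
    [0,0,0,0,0,0,0],
    [0,0,0,0,0,0,0],
    [0,0,0,0,0,0,0],
    [0,0,0,0,0,0,0],
  ],
)

```text
clock: 19.83
tcp_pos: [0.5799, -0.1759, 0.1111]
orientation: [1.442, 2.791, 0.0]
contact_force: [-0.7, 0.4, -0.1]
grip_width: 0.0856
gripper_force: 0.0
```

Request:
servo_tool(
  commands=[
    [0,0,0,0,0,15,0],
    [0,0,0,0,0,40,0],
    [0,0,0,0,0,75,0],
    [0,0,0,0,0,110,0],
    [0,0,0,0,0,140,0],
  ],
)

```text
clock: 20.25
tcp_pos: [0.58, -0.1762, 0.2534]
orientation: [1.442, 2.79, 0.0]
contact_force: [0.7, -1.0, 0.0]
grip_width: 0.0854
gripper_force: 0.0
```

Request:
servo_tool(
  commands=[
    [0,0,0,0,0,20,0],
    [0,0,0,0,0,20,0],
    [0,0,0,0,0,20,0],
    [0,0,0,0,0,20,0],
    [0,0,0,0,0,20,0],
  ],
)

```text
clock: 20.67
tcp_pos: [0.579, -0.1755, 0.2695]
orientation: [-1.441, -2.789, 0.001]
contact_force: [0.6, -0.4, 0.3]
grip_width: 0.0852
gripper_force: 0.0
```

Run:
```python
from h import *
st(); a,_=snap('scene'); b,_=snap('side')
for n,bx in (('scene',(225,190,25,35)),('side',(385,175,22,40))):
    im,d=load(n); m=np.zeros((480,640),bool); x,y,w,h=bx; m[y:y+h,x:x+w]=1; im=im.astype(int); m&=(im[...,2]>90)&(im[...,2]>1.6*im[...,1])&(im[...,0]<.35*im[...,2]); v,u=np.nonzero(m); P=np.array([dep(n,q,w,d) for q,w in zip(u,v)]); Q=P[abs(P[:,2]-.153)<.004]
    print(n,len(Q),np.median(Q[:,2]),cv2.minAreaRect((Q[:,:2]*1000).astype(np.float32)), u.mean(),v.mean())
```

```text
20.6667 [ 0.579  -0.1755  0.2695] yaw_y 35.35 z [-2.6e-03  5.0e-04 -1.0e+00] F [ 0.6 -0.4  0.3] M [-0.02  0.03 -0.03] w 0.0852 0.0 q [-0.22  0.34  0.54  1.69 -0.19  1.17  0.98]
scene 100 0.15150932226286007 ((582.3028564453125, -175.36508178710938), (23.47467613220215, 22.864412307739258), 42.40449142456055) 239.63072776280325 208.32075471698113
side 132 0.15239276490229267 ((579.675537109375, -175.82296752929688), (23.17208480834961, 25.44171714782715), 37.76634216308594) 394.87265135699374 194.19415448851774
```

Handle top is at (0.580, -0.176, 0.153), level and free, so the stylus stands upright in the seat.

```bash
python3 -c "
from bench import r
print(r.hand_in())"
```

```text
the job is handed in; nothing more can be done
None
```

I handed the job in at about 21 s: one stroke at about 3 cm/s from green to red pressed all four catches flush, and the stylus hangs upright and released on both prongs. The tip was shifted about 2 mm on the green dot before the stroke and ended 1–2 mm past the centre of the red dot.

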